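# Pull a colour sample from the studio shelf and lay it in the tray

### The arm

A 7-joint arm with a two-finger parallel gripper is mounted at the origin on the work surface. World frame = base frame: x ahead of the robot, y to its left, z up, the work surface at z = 0. Lengths are in m, angles in rad, forces in N, time in s.
With the tool pointing down it reaches from about 0.4 to 0.85 m from the base axis. Payload 10.4 kg.
Tool frame: the origin (TCP) lies midway between the tips of the shut fingers; the grasp point (between the pads) lies manip.tcp_to_grasp behind it (manip.tcp_to_grasp is the distance from the TCP to the grasp point, in m); z points along the fingers, y is the line along which they close (so a half turn about z gives the same grasp; the last joint's range is limited). The gripper opens to 85 mm and grips with 20 to 120 N. Pads are 22 mm wide; open, the fingers measure 114 mm over their backs; the gripper's body (76 mm by 85 mm) begins 54 mm behind the grasp point. The pads swing forward as they close: fully open they stand 13 mm farther back than shut.
Start: joints at [1.252, 0.332, -0.065, 1.46, 0.022, 1.35, -0.088], TCP at [0.182, -0.598, 0.231] pointing down, gripper open.
Joint ranges: [-2.6, 2.6], [-0.5, 2.12], [-1.47, 1.34], [0.16, 2.42], [-1.27, 4.41], [0.06, 2.06], [-2.6, 2.6]. Speed limits (rad/s): [2.22, 2.22, 2.79, 2.79, 3.14, 3.14, 3.14].

### API

Orientations are given as a rotation vector (axis times angle).
In Python, from station import get_state, get_image, camera_params, order, manip gives the robot as it stands. The module is installed in compiled form; this text tells all that it offers.
- The arm moves only by the tool carry_out, never from a script. Its argument "plan" is a list of rows, each an object of numbers: "wx", "wy", "wz": the turn, a rotation vector about the tool's x, y, z in rad; "x", "y", "z": the shift along the tool's x, y, z in cm; "jaw": the closure, from 0 (fully open) to 1 (shut). In form: [{"wx": .., "wy": .., "wz": .., "x": .., "y": .., "z": .., "jaw": ..}, ...]. A call has exactly 5 rows; each row is the pose to reach, as a shift and turn from the pose commanded when the call began, along the tool's axes at that moment; what a row does not reach only later rows make up. A row lasts 1/8 s, in which the tool goes at most 62.5 mm and 10.7 degrees, less where a joint would pass 70% of its speed; a pose out of reach is approached as far as the arm can. A call with a gripper value outside its range is refused whole. The fingers move at their own pace and stop on an object; "force" is the grip in N (left out, the last holds). Time passes only in rows, so rows that repeat a pose let the fingers close, or fill a call up. It gives the time, the measured TCP pose, the force, the opening and the grip force at its end, in the units of the state.
- get_state(): the state, without advancing time (a new reading comes with each control period).
- get_image(name): name is "scene" or "top"; returns the picture (480x640x3 uint8, red, green, blue); there is no depth.
- camera_params(name): a dict with "fx", "fy", "cx", "cy" (pixels), "R" (3x3) and "t" (3): a world point X has camera coordinates R X + t. Camera axes: x right, y down, z forward; pixel columns grow to the right and rows downward; lengths in m; the calibration is good to about 2 mm. A picture is of the moment at which its call begins. camera_params takes no time and is no camera call.
- order.hand_in(): hands the job in; it is judged then, once.
The state is a dict: "time": time; "joints": joint angles; "qvel": joint speeds; "joint_torque": joint torques, N m; "position": TCP position; "orientation": TCP orientation; "ft_force": force on the tool from outside, world axes, zero at the start; "moment": the same for the moment, N m; "grip_width": opening from 0.0 (shut) to 1.0 (fully open); "grasp_force": force on a finger pad.
Only numpy, scipy, OpenCV 4.12 (cv2) and the standard library are available. Lean on these libraries where they do the work, as an engineer would, in place of code of your own. Each camera call takes 0.05 s, during which the arm holds its last target. There are 200 camera calls.

### The job

Slide the orange sample strip forward along its channel on the little display shelf until its front end sticks out a good three centimetres past the edge, then pinch it by that end and lay it flat in the dark grey tray. Do not drop it on the way, leave the blue and grey strips in their channels, and do not push the other things on the table about.

Things in the scene. Friction and masses are not known exactly. Their poses are not given: they have to be found in the camera images.
- shelf: Fixed bare-metal display shelf: a low deck with 3 channels, a board above it. Origin: at table height under the middle of the deck's front edge; x into the shelf (away from the robot), y along the edge, z up. Deck 210 mm deep (x 0 to 210), 270 wide, underside 37 mm above the table; nothing stands in front of it. Four posts 14 x 12 mm at x 62 and 169, y +-129 mm carry the board.
- shelf_edge (a point): Middle of the deck's front edge at channel floor height, 55 mm above the table. Channels run along the shelf's x, 44 mm wide, centred at y -70, 0, +70 mm, open at the front, stopped at x 200 mm. The white lands between them are 8 mm higher, flush with the strips' tops, so a strip's sides cannot be reached inside. Strip on deck: slick, friction about 0.35; finger pads grip better.
- shelf_board (a point): Middle of the upper board's front lower edge: 52 mm behind the deck's front edge, 223 mm above the table. The board is 125 mm deep, 280 wide, 16 thick; three models on it reach 323 mm above the table. It hangs over the strips: a fingertip that is to press on one well inside must come in leaning, pointing forward and down.
- strip_orange: Orange flat rigid sample strip, 160 x 40 x 8 mm, about 60 g, plain. Origin: centre of its underside; x along its length pointing into the shelf, z up. It starts in one of the three channels, its front end 8 to 22 mm behind the deck's front edge. Pressed with a fingertip it can be dragged along its channel; pressed beyond the edge it tips.
- strip_orange_front (a point): Middle of the orange strip's front end face (80 mm along -x from the strip's centre, half its thickness up).
- strip_blue: Blue strip, same size and frame as the orange one, in another channel. To be left there.
- strip_grey: Mid-grey strip, same size and frame, in the third channel. To be left there.
- tray: Fixed shallow dark grey open tray, outside 280 (x) x 150 (y) x 25 mm high, walls and floor 5 mm thick. Origin: centre of its underside on the table; x along its length, roughly away from the robot.
- lamp_model: Black mushroom-shaped lamp model, 110 mm across, 134 mm tall; origin at the centre of its foot. Bystander.
- chair_model: Green toy-sized chair model, 48 x 48 mm, 100 mm tall; origin at the middle between its feet. Bystander.
- mug: White mug, 80 mm across, 90 mm tall; origin at the centre of its foot. Bystander.
- tape_roll: Yellow roll, 90 mm across, 24 mm high, lying; origin at the centre of its underside. Bystander.
- screwdriver: Screwdriver lying on the table. Bystander.
- table: The white work table, top at height 0.
Things that resemble listed ones, but are neither listed nor needed, are in the scene too. Of the things that look like the strip_orange, the smaller one is meant.

How it is judged:
By the outcome, as a careful person would: the job done as asked, in the order asked, and still so for the second after the job is handed in, with the robot touching nothing.
It also fails if it takes over 64 s, if anything falls off the work surface, if the arm or the gripper's body presses on something with over 40 N, if the wrist force passes 120 N, or if a joint passes its speed limit or range.

## Working session

There is one attempt and no reset: what is moved stays moved. The work goes in short steps, Python scripts to look and compute and a tool call to move; the robot and the scene stay as the last step left them, time stands still between calls to the robot, and variables do not carry over. Pictures are saved under pics/ and viewed, at most 10 in all, crops included, and the job is handed in when it is done.

Besides the shell and the picture viewer there is one more tool, called after "Emit:" in YAML: its name, and indented under it one key for each argument. carry_out: Moves the arm, as the interface text tells. Its arguments: {"type":"object","properties":{"plan":{"type":"array"},"force":{"type":"number"}},"required":["plan"]}

```bash
mkdir -p pics; python3 - <<'E'
from station import *
import cv2
for n in("scene","top"):
    cv2.imwrite(f"pics/{n}0.png",get_image(n)[:,:,::-1]); p=camera_params(n); print(n,p)
s=get_state(); print(s); print([a for a in dir(manip) if a[0]!='_'], manip.tcp_to_grasp)
E
```

```text
scene {'fx': 437.39121543503506, 'fy': 437.39121543503506, 'cx': 311.28005814496623, 'cy': 238.20677306986158, 'R': array([[ 0.99518608,  0.09752086, -0.00971378],
       [ 0.07420421, -0.81454988, -0.57532793],
       [-0.06401883,  0.57183754, -0.81786516]]), 't': array([-0.53517837,  0.04617696,  1.16958057])}
top {'fx': 591.0181944204016, 'fy': 591.0181944204016, 'cx': 316.81436811932286, 'cy': 240.65841883196714, 'R': array([[-2.49306029e-02, -9.99688729e-01,  9.53856945e-04],
       [-9.84886096e-01,  2.43978346e-02, -1.71476309e-01],
       [ 1.71399661e-01, -5.21444820e-03, -9.85187782e-01]]), 't': array([0.04543078, 0.55067988, 1.62849484])}
{'time': 0.1, 'joints': array([ 1.25240133,  0.33278808, -0.06469433,  1.46081698,  0.02156118,
        1.34992352, -0.0884903 ]), 'qvel': array([-0.00119697, -0.00158259,  0.00011278, -0.00282916, -0.00075326,
       -0.00023727,  0.00094205]), 'joint_torque': array([ 1.44730508e-03, -6.26749563e+01,  4.93234210e-02, -3.92428529e+01,
        1.63214200e-02,  6.99683427e-03, -1.87677458e-06]), 'position': array([ 0.18209905, -0.59754213,  0.2306276 ]), 'orientation': array([-3.10608021e+00, -4.62783017e-01,  3.18871108e-04]), 'ft_force': array([0.20690146, 0.24587106, 0.28857242]), 'moment': array([ 0.04758897,  0.01149461, -0.01751166]), 'grasp_force': 0.0, 'grip_width': 0.996959503654769}
['MotionError', 'tcp_to_grasp'] 0.0187
```

View pics/scene0.png

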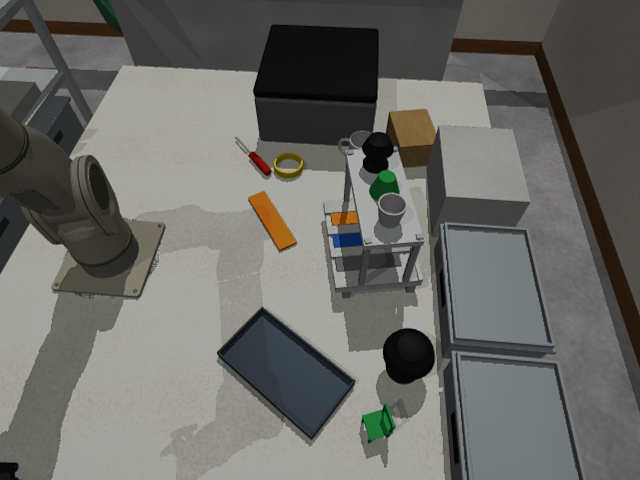

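View pics/top0.png

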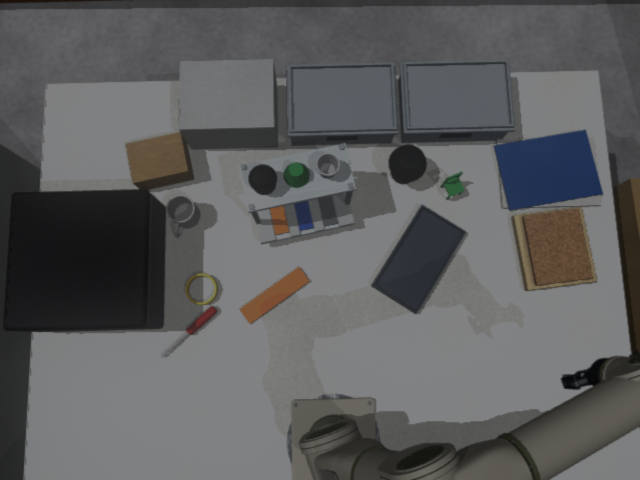

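The scene picture shows the shelf at (375,220), the tray at (285,372) and the robot at the left. The top view shows the shelf front edge from (262,242) to (355,228).

Candidates for the orange strip:
- The short strip in the shelf's left channel: top (279,219), scene (344,218).
- The longer orange bar lying on the table: top (275,295), scene (272,220).

By the description (smaller, in a channel) the shelf one is meant. I'll check it in a close crop.

```bash
cat > h.py <<'E'
import numpy as np, cv2
from station import *
from scipy.spatial.transform import Rotation as Ro
def ray(n,uv,z):
    p=camera_params(n);R=np.array(p["R"]);t=np.array(p["t"])
    d=R.T@np.array([(uv[0]-p["cx"])/p["fx"],(uv[1]-p["cy"])/p["fy"],1]);c=-R.T@t
    return c+d*(z-c[2])/d[2]
def proj(n,X):
    p=camera_params(n);q=np.array(p["R"])@X+np.array(p["t"])
    return np.array([p["fx"]*q[0]/q[2]+p["cx"],p["fy"]*q[1]/q[2]+p["cy"]])
def mask(im,col):
    h=cv2.cvtColor(im,cv2.COLOR_RGB2HSV)
    lo,hi={'orange':((6,150,90),(18,255,255)),'blue':((105,150,50),(125,255,255))}[col]
    return cv2.inRange(h,lo,hi)
E
python3 - <<'E'
from h import *
im=cv2.imread("pics/top0.png")[:,:,::-1].copy()
cv2.imwrite("pics/c1.png",cv2.resize(im[135:255,230:370,::-1],None,fx=5,fy=5,interpolation=cv2.INTER_CUBIC))
for c in('orange','blue'):
  cs,_=cv2.findContours(mask(im,c),cv2.RETR_EXTERNAL,cv2.CHAIN_APPROX_NONE)
  for k in cs:
    if cv2.contourArea(k)>80:
      b=cv2.boxPoints(cv2.minAreaRect(k)); print(c,b.round(1).tolist(),[ray("top",u,.063)[:2].round(3).tolist() for u in b])
E
```

```text
orange [[253.0, 303.6000061035156], [283.8999938964844, 281.5], [291.5, 292.1000061035156], [260.6000061035156, 314.20001220703125]] [[0.377, 0.212], [0.436, 0.126], [0.406, 0.105], [0.348, 0.192]]
orange [[282.6000061035156, 280.79998779296875], [298.3999938964844, 268.8999938964844], [307.1000061035156, 280.3999938964844], [291.20001220703125, 292.29998779296875]] [[0.438, 0.13], [0.47, 0.085], [0.438, 0.062], [0.406, 0.106]]
orange [[271.1000061035156, 208.60000610351562], [282.5, 206.8000030517578], [284.5, 218.89999389648438], [273.1000061035156, 220.8000030517578]] [[0.644, 0.159], [0.649, 0.127], [0.614, 0.122], [0.609, 0.154]]
blue [[507.20001220703125, 144.6999969482422], [590.4000244140625, 130.39999389648438], [601.2000122070312, 193.0], [518.0, 207.3000030517578]] [[0.817, -0.526], [0.854, -0.771], [0.667, -0.782], [0.631, -0.541]]
```

View pics/c1.png

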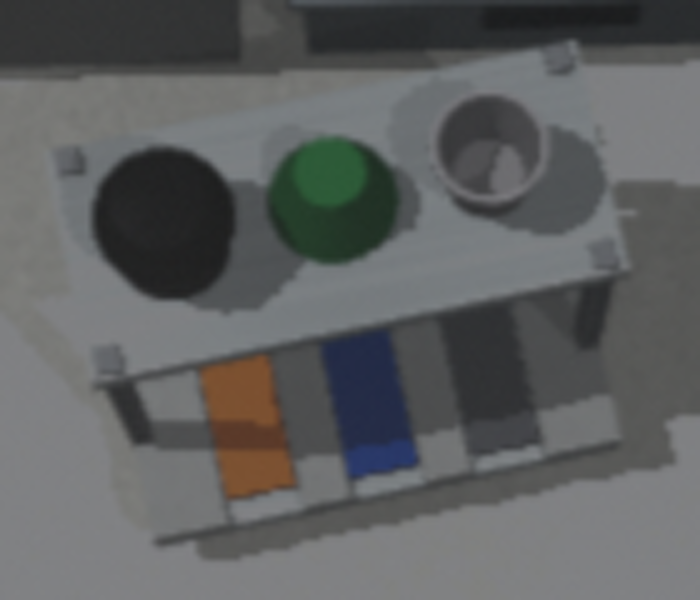

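The crop shows the orange strip in the left channel, with front corners at about (228,498) and (297,486). The deck edge runs from (155,540) to (618,440) in the crop.

```bash
python3 - <<'E'
from h import *
P=lambda c,z:ray("top",(c[0]/5+230-.4,c[1]/5+135-.4),z)
L,R=P((157,537),.063),P((618,440),.063)
print("edge",L,R,np.linalg.norm(L-R)); d=(L-R)/np.linalg.norm(L-R); yaw=np.arctan2(-d[0],d[1])
A,B=P((228,498),.063),P((297,486),.063);print("orange front",A,B,np.linalg.norm(A-B))
C,D=P((348,478),.063),P((418,467),.063);print("blue front",C,D)
b1,b2=P((95,384),.239),P((630,268),.239);print("board",b1,b2,np.linalg.norm(b1-b2))
db=b1-b2;print("yaw deg",np.degrees(yaw),np.degrees(np.arctan2(-db[0],db[1])))
fx=(A+B)/2
for y in (yaw,):
  ex=np.array([np.cos(y),np.sin(y),0]);ey=np.array([-np.sin(y),np.cos(y),0]);O=(L+R)/2;print("O",O)
  for q in(A,B,C,D,b1,b2):print((q-O)@ex,(q-O)@ey)
im=cv2.imread("pics/top0.png");g=cv2.cvtColor(im,cv2.COLOR_BGR2GRAY)
m=cv2.inRange(g[200:320,365:475],0,62);cs,_=cv2.findContours(m,0,2);k=max(cs,key=cv2.contourArea)
b=cv2.boxPoints(cv2.minAreaRect(k))+[365,200];w=np.array([ray("top",u,.025) for u in b]);print(b,w.round(3),w.mean(0),np.linalg.norm(w[0]-w[1]),np.linalg.norm(w[1]-w[2]))
p=camera_params("top");print(-p["R"].T@p["t"])
E
```

```text
edge [0.54900855 0.18858594 0.063     ] [ 0.59816149 -0.07221525  0.063     ] 0.2653926748593673
orange front [0.57029493 0.14844163 0.063     ] [0.57620715 0.10949969 0.063     ] 0.039388183970457534
blue front [0.5800837  0.08068978 0.063     ] [0.5854219  0.04110055 0.063     ]
board [0.59767159 0.20330476 0.239     ] [ 0.65143786 -0.06937284  0.239     ] 0.2779278365142572
yaw deg 10.673280858814193 11.1544275348572
O [0.57358502 0.05818535 0.063     ]
0.01348305362594837 0.08930413241629524
0.012080609814683169 0.04994092385999419
0.010554256320337015 0.02091147827463767
0.008467845519810136 -0.01898150475491377
0.050547189755114685 0.1381477035825166
0.05288108736793355 -0.1397703333122279
[[370.93258667 285.70786285]
 [421.71910095 204.4494381 ]
 [466.66291809 232.5393219 ]
 [415.87640381 313.79774475]] [[ 0.422 -0.119  0.025]
 [ 0.655 -0.276  0.025]
 [ 0.569 -0.401  0.025]
 [ 0.34  -0.242  0.025]] [ 0.49631069 -0.25927243  0.025     ] 0.2808216452972423 0.15176020426814252
[0.26436611 0.04047294 1.69875843]
```

Measured so far: shelf yaw is about 11°, the orange strip is in the y=+70 channel with its front about 13 mm behind the edge, and its width reads 39 mm against 40 mm given. The tray is centred at (0.496,-0.259) with yaw -34°. Next I work out the approach: jaws shut, leaning 45°, in front of the shelf.

```bash
cat >> h.py <<'E'
yaw=np.radians(11);O=np.array([.5736,.0582,0]);S=np.array([[np.cos(yaw),-np.sin(yaw),0],[np.sin(yaw),np.cos(yaw),0],[0,0,1]])
def Rt(y,lean): # tool down, tool x at yaw y, lean forward (rad)
    return Ro.from_euler('z',y)*Ro.from_rotvec([np.pi,0,0])*Ro.from_rotvec([0,lean,0])
def go(p,R,p0=None,R0=None):
    s=get_state();p0=s["position"] if p0 is None else p0;R0=Ro.from_rotvec(s["orientation"]) if R0 is None else R0
    print("shift cm",(R0.inv().apply(np.array(p)-p0)*100).round(2),"turn",(R0.inv()*R).as_rotvec().round(3))
def shelf(x,y,z):return O+S@np.array([x,y,z])
E
python3 - <<'E'
from h import *
R0=Rt(yaw,0);a=shelf(-.12,.07,.25);go(a,R0)
R=Rt(yaw,np.pi/4);b=shelf(.012,.07,.145);print(a,b,shelf(.083,.07,.071));go(b,R,a,R0)
E
```

```text
shift cm [ 45.36 -59.52  -1.86] turn [-0.001  0.     0.104]
[0.44244811 0.10401682 0.25      ] [0.5720229  0.12920361 0.145     ] [0.64171843 0.14275105 0.071     ]
shift cm [13.2 -0.  10.5] turn [ 0.     0.785 -0.   ]
```

Emit:
carry_out:
  plan:
    - {"x":5,"y":-3,"z":-0.5,"jaw":1}
    - {"x":11,"y":-6,"z":-1,"jaw":1}
    - {"x":17,"y":-10,"z":-1.5,"jaw":1}
    - {"x":22,"y":-13,"z":-1.9,"jaw":1}
    - {"x":25,"y":-15,"z":-1.9,"jaw":1}
  force: 40

```text
validation failed for argument at $.pl...
```

Emit:
carry_out:
  plan:
    - {"x":3,"y":-4,"jaw":1}
    - {"x":6,"y":-9,"jaw":1}
    - {"x":9,"y":-14,"jaw":1}
    - {"x":12,"y":-18,"jaw":1}
    - {"x":15,"y":-22,"jaw":1}

```text
validation failed for argument at $.pl...
```

Emit:
carry_out:
  plan:
    - {"x":1,"y":-5,"wz":0.02,"jaw":1}
    - {"x":2,"y":-10,"wz":0.05,"jaw":1}
    - {"x":3.5,"y":-15,"wz":0.08,"jaw":1}
    - {"x":4.5,"y":-20,"wz":0.1,"jaw":1}
    - {"x":5.4,"y":-22.5,"wz":0.1,"jaw":1}

```text
validation failed for argument at $.pl...
```

```bash
python3 - <<'E'
from h import *
s=get_state();print(s["time"],s["position"],s["joints"].round(2),s["grip_width"])
go(shelf(-.12,.07,.25),Rt(yaw,0));go(shelf(.012,.07,.145),Rt(yaw,np.pi/4))
E
```

```text
0.1 [ 0.18209905 -0.59754213  0.2306276 ] [ 1.25  0.33 -0.06  1.46  0.02  1.35 -0.09] 0.996959503654769
shift cm [ 45.36 -59.52  -1.86] turn [-0.001  0.     0.104]
shift cm [ 58.48 -58.14   8.63] turn [-0.042  0.785  0.098]
```

Every row needs all seven keys.

Emit:
carry_out:
  plan:
    - {"wx":0,"wy":0,"wz":0,"x":5,"y":-3,"z":-0.5,"jaw":1}
    - {"wx":0,"wy":0,"wz":0,"x":11,"y":-6,"z":-1,"jaw":1}
    - {"wx":0,"wy":0,"wz":0,"x":17,"y":-10,"z":-1.5,"jaw":1}
    - {"wx":0,"wy":0,"wz":0,"x":22,"y":-13,"z":-1.9,"jaw":1}
    - {"wx":0,"wy":0,"wz":0,"x":25,"y":-15,"z":-1.9,"jaw":1}
  force: 40

```text
time: 0.72
position: [0.3794, -0.379, 0.2505]
orientation: [3.107, 0.466, 0.001]
ft_force: [0.4, -1.1, -0.4]
grip_width: -0.001
grasp_force: 0.0
```

Emit:
carry_out:
  plan:
    - {"wx":0,"wy":0,"wz":0,"x":3,"y":-4,"z":0,"jaw":1}
    - {"wx":0,"wy":0,"wz":0,"x":6,"y":-9,"z":0,"jaw":1}
    - {"wx":0,"wy":0,"wz":0,"x":9,"y":-14,"z":0,"jaw":1}
    - {"wx":0,"wy":0,"wz":0,"x":12,"y":-18,"z":0,"jaw":1}
    - {"wx":0,"wy":0,"wz":0,"x":15,"y":-22,"z":0,"jaw":1}

```text
time: 1.35
position: [0.4571, -0.1257, 0.2502]
orientation: [3.107, 0.463, -0.0]
ft_force: [0.7, -0.1, -0.2]
grip_width: -0.002
grasp_force: 0.0
```

Emit:
carry_out:
  plan:
    - {"wx":0,"wy":0,"x":1,"y":-5,"z":0,"wz":0.02,"jaw":1}
    - {"wx":0,"wy":0,"x":2,"y":-10,"z":0,"wz":0.05,"jaw":1}
    - {"wx":0,"wy":0,"x":3.5,"y":-15,"z":0,"wz":0.08,"jaw":1}
    - {"wx":0,"wy":0,"x":4.5,"y":-20,"z":0,"wz":0.1,"jaw":1}
    - {"wx":0,"wy":0,"x":5.4,"y":-22.5,"z":0,"wz":0.1,"jaw":1}

```text
time: 1.98
position: [0.4422, 0.1064, 0.2503]
orientation: [3.126, 0.311, 0.0]
ft_force: [0.2, -0.8, -0.2]
grip_width: 0.001
grasp_force: 0.0
```

```bash
python3 - <<'E'
from h import *
s=get_state();print(s["time"],s["position"],s["joints"].round(2),s["grip_width"])
go(shelf(-.12,.07,.25),Rt(yaw,0));go(shelf(.012,.07,.145),Rt(yaw,np.pi/4))
E
```

```text
1.975 [0.44221392 0.10639118 0.25032331] [ 0.45 -0.02 -0.76  1.82 -0.02  1.34 -1.68] 0.00124058948042404
shift cm [-0.02  0.24  0.03] turn [ 0.    -0.     0.007]
shift cm [13.17  0.32 10.53] turn [-0.002  0.785  0.006]
```

Emit:
carry_out:
  plan:
    - {"wx":0,"wy":0.18,"wz":0,"x":0,"y":0.1,"z":0,"jaw":1}
    - {"wx":0,"wy":0.36,"wz":0,"x":2,"y":0.2,"z":2,"jaw":1}
    - {"wx":0,"wy":0.54,"wz":0,"x":4,"y":0.3,"z":4,"jaw":1}
    - {"wx":0,"wy":0.7,"wz":0,"x":6,"y":0.3,"z":6,"jaw":1}
    - {"wx":0,"wy":0.785,"wz":0.006,"x":8,"y":0.3,"z":8,"jaw":1}

```text
time: 2.6
position: [0.5213, 0.1155, 0.1694]
orientation: [-2.822, -0.269, -1.174]
ft_force: [0.8, 0.5, 0.4]
grip_width: 0.003
grasp_force: 0.0
```

```bash
python3 - <<'E'
from h import *
s=get_state();print(s["time"],s["position"],s["joints"].round(2),s["ft_force"])
go(shelf(.012,.07,.145),Rt(yaw,np.pi/4));go(shelf(.083,.07,.074),Rt(yaw,np.pi/4))
E
```

```text
2.6 [0.52131393 0.11554982 0.16942388] [ 0.42 -0.27 -0.72  2.4  -0.35  0.17 -1.42] [0.7670174  0.46559192 0.39889904]
shift cm [ 1.96 -0.38  5.44] turn [ 0.001 -0.003 -0.002]
shift cm [ 1.93 -0.4  15.48] turn [ 0.001 -0.003 -0.002]
```

Emit:
carry_out:
  plan:
    - {"wx":0,"wy":0,"wz":0,"x":0.9,"y":-0.2,"z":2.5,"jaw":1}
    - {"wx":0,"wy":0,"wz":0,"x":1.9,"y":-0.4,"z":5.4,"jaw":1}
    - {"wx":0,"wy":0,"wz":0,"x":1.9,"y":-0.4,"z":9,"jaw":1}
    - {"wx":0,"wy":0,"wz":0,"x":1.9,"y":-0.4,"z":12,"jaw":1}
    - {"wx":0,"wy":0,"wz":0,"x":1.9,"y":-0.4,"z":14,"jaw":1}

```text
time: 3.22
position: [0.5756, 0.1234, 0.1543]
orientation: [-2.795, -0.24, -1.155]
ft_force: [-0.1, -0.5, 0.3]
grip_width: -0.004
grasp_force: 0.0
```

```bash
python3 - <<'E'
from h import *
s=get_state();print(s["time"],s["position"],s["joints"].round(2),s["ft_force"],S.T@(s["position"]-O))
go(shelf(.083,.07,.074),Rt(yaw,np.pi/4))
for n,(r,c) in {"top":((180,260),(240,340)),"scene":((180,270),(290,410))}.items():
    im=get_image(n)[r[0]:r[1],c[0]:c[1],::-1];cv2.imwrite(f"pics/p_{n}.png",cv2.resize(im,(400,int(400*im.shape[0]/im.shape[1])),interpolation=cv2.INTER_CUBIC))
a,b=cv2.imread("pics/p_top.png"),cv2.imread("pics/p_scene.png");cv2.imwrite("pics/p1.png",cv2.hconcat([a,cv2.resize(b,(400,a.shape[0]))]))
E
```

```text
3.225 [0.57563848 0.1233733  0.15431111] [ 0.3  -0.06 -0.61  2.31  0.32  0.1  -2.03] [-0.06766704 -0.52422033  0.28255647] [0.01443668 0.06358692 0.15431111]
shift cm [-0.87 -0.36 10.54] turn [-0.024 -0.002 -0.031]
```

View pics/p1.png

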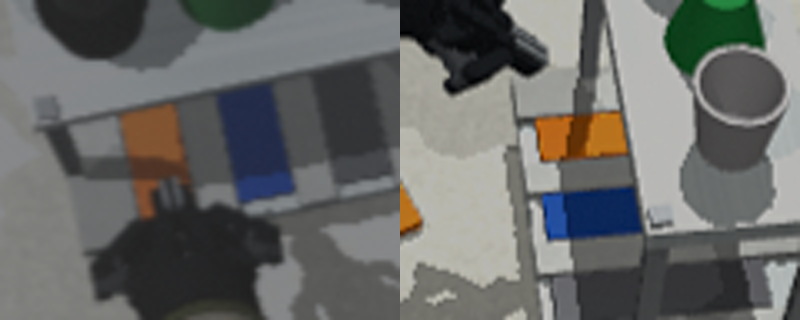

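The crops show the shut fingertips over the strip's front, at (175,190) in the left half, lined up with the channel. The wrist (j6 near 0.1) is close to singular, so I'll lean less (about 37°) and press at x≈68 mm.

```bash
python3 - <<'E'
from h import *
s=get_state();print(s["position"],s["joints"].round(2))
R=Rt(yaw,.65);a=shelf(.03,.07,.125);go(a,R);b=shelf(.075,.07,.076);go(b,R)
go(b,R,a,R)
E
```

```text
[0.57503025 0.12581995 0.15410518] [ 0.3  -0.06 -0.61  2.31  0.32  0.1  -2.02]
shift cm [-0.96 -0.28  3.18] turn [-0.029 -0.137 -0.026]
shift cm [-1.25 -0.08  9.82] turn [-0.029 -0.137 -0.026]
shift cm [ 0.62 -0.    6.62] turn [0. 0. 0.]
```

Emit:
carry_out:
  plan:
    - {"wx":-0.02,"wy":-0.07,"wz":-0.02,"x":-0.4,"y":-0.2,"z":0.5,"jaw":1}
    - {"wx":-0.03,"wy":-0.137,"wz":-0.026,"x":-0.8,"y":-0.3,"z":1.5,"jaw":1}
    - {"wx":-0.03,"wy":-0.137,"wz":-0.026,"x":-0.96,"y":-0.3,"z":3.2,"jaw":1}
    - {"wx":-0.03,"wy":-0.137,"wz":-0.026,"x":-1.0,"y":-0.2,"z":4.6,"jaw":1}
    - {"wx":-0.03,"wy":-0.137,"wz":-0.026,"x":-1.1,"y":-0.1,"z":6.2,"jaw":1}

```text
time: 3.95
position: [0.6102, 0.1344, 0.1031]
orientation: [-2.908, -0.276, -0.981]
ft_force: [1.0, -0.6, -0.5]
grip_width: -0.001
grasp_force: 0.0
```

```bash
python3 - <<'E'
from h import *
s=get_state();print(s["time"],s["joints"].round(2),s["ft_force"],S.T@(s["position"]-O))
R=Rt(yaw,.65);go(shelf(.075,.07,.076),R)
E
```

```text
3.95 [ 0.21  0.16 -0.57  2.16  0.72  0.26 -2.35] [ 0.96591006 -0.64591906 -0.50433671] [0.05049623 0.06781669 0.10311208]
shift cm [ 0.31 -0.23  3.64] turn [ 0.002 -0.001 -0.002]
```

Emit:
carry_out:
  plan:
    - {"wx":0,"wy":0,"wz":0.03,"x":0.1,"y":-0.1,"z":0.9,"jaw":1}
    - {"wx":0,"wy":0,"wz":0.06,"x":0.2,"y":-0.2,"z":1.8,"jaw":1}
    - {"wx":0,"wy":0,"wz":0.1,"x":0.3,"y":-0.2,"z":2.6,"jaw":1}
    - {"wx":0,"wy":0,"wz":0.1,"x":0.3,"y":-0.2,"z":3.3,"jaw":1}
    - {"wx":0,"wy":0,"wz":0.1,"x":0.3,"y":-0.2,"z":3.6,"jaw":1}

```text
time: 4.58
position: [0.6334, 0.1409, 0.0762]
orientation: [-2.89, -0.129, -0.965]
ft_force: [-0.3, 0.1, -0.5]
grip_width: 0.002
grasp_force: 0.0
```

```bash
python3 - <<'E'
from h import *
s=get_state();print(s["time"],s["joints"].round(2),s["ft_force"],S.T@(s["position"]-O))
R0=Ro.from_rotvec(s["orientation"]);
for d in([0,0,-1],[-1,0,0]):print(d,R0.inv().apply(S@np.array(d)).round(3))
E
```

```text
4.575 [-0.03  0.23 -0.33  2.13  0.84  0.21 -2.59] [-0.26671414  0.08921355 -0.50459003] [0.07443113 0.06976081 0.07622125]
[0, 0, -1] [-0.603  0.06   0.796]
[-1, 0, 0] [-0.792  0.082 -0.606]
```

Emit:
carry_out:
  plan:
    - {"wx":0,"wy":0,"wz":-0.1,"x":0.1,"y":0,"z":-0.2,"jaw":1}
    - {"wx":0,"wy":0,"wz":-0.2,"x":0.2,"y":0,"z":-0.3,"jaw":1}
    - {"wx":0,"wy":0,"wz":-0.3,"x":0.2,"y":0,"z":-0.3,"jaw":1}
    - {"wx":0,"wy":0,"wz":-0.4,"x":0.2,"y":0,"z":-0.3,"jaw":1}
    - {"wx":0,"wy":0,"wz":-0.4,"x":0.2,"y":0,"z":-0.3,"jaw":1}

```text
time: 5.2
position: [0.6333, 0.1405, 0.0802]
orientation: [2.856, 0.712, 0.992]
ft_force: [-0.9, -0.3, 0.0]
grip_width: 0.003
grasp_force: 0.0
```

```bash
python3 - <<'E'
from h import *
s=get_state();print(s["time"],s["joints"].round(2),s["ft_force"],S.T@(s["position"]-O))
R0=Ro.from_rotvec(s["orientation"]);
for d in([0,0,-1],[-1,0,0]):print(d,R0.inv().apply(S@np.array(d)).round(3))
E
```

```text
5.2 [ 0.06  0.23 -0.42  2.13  0.87  0.23 -2.2 ] [-0.89694713 -0.31847731  0.03861666] [0.07430808 0.06934722 0.08022338]
[0, 0, -1] [-0.579 -0.179  0.795]
[-1, 0, 0] [-0.761 -0.232 -0.606]
```

Emit:
carry_out:
  plan:
    - {"wx":0,"wy":0,"wz":0,"x":-0.17,"y":-0.05,"z":0.24,"jaw":1}
    - {"wx":0,"wy":0,"wz":0,"x":-0.35,"y":-0.11,"z":0.48,"jaw":1}
    - {"wx":0,"wy":0,"wz":0,"x":-0.4,"y":-0.12,"z":0.55,"jaw":1}
    - {"wx":0,"wy":0,"wz":0,"x":-0.43,"y":-0.13,"z":0.6,"jaw":1}
    - {"wx":0,"wy":0,"wz":0,"x":-0.46,"y":-0.14,"z":0.64,"jaw":1}

```text
time: 5.82
position: [0.6335, 0.1407, 0.072]
orientation: [2.855, 0.713, 0.991]
ft_force: [-0.2, 0.4, -0.5]
grip_width: 0.002
grasp_force: 0.0
```

Emit:
carry_out:
  plan:
    - {"wx":0,"wy":0,"wz":0,"x":-0.03,"y":-0.01,"z":0.04,"jaw":1}
    - {"wx":0,"wy":0,"wz":0,"x":-0.06,"y":-0.02,"z":0.08,"jaw":1}
    - {"wx":0,"wy":0,"wz":0,"x":-0.08,"y":-0.02,"z":0.11,"jaw":1}
    - {"wx":0,"wy":0,"wz":0,"x":-0.1,"y":-0.03,"z":0.14,"jaw":1}
    - {"wx":0,"wy":0,"wz":0,"x":-0.12,"y":-0.04,"z":0.16,"jaw":1}

```text
time: 6.45
position: [0.6335, 0.1406, 0.0699]
orientation: [2.855, 0.713, 0.991]
ft_force: [-0.7, 0.7, -0.4]
grip_width: -0.002
grasp_force: 0.0
```

Emit:
carry_out:
  plan:
    - {"wx":0,"wy":0,"wz":0,"x":-0.03,"y":-0.01,"z":0.04,"jaw":1}
    - {"wx":0,"wy":0,"wz":0,"x":-0.06,"y":-0.02,"z":0.08,"jaw":1}
    - {"wx":0,"wy":0,"wz":0,"x":-0.08,"y":-0.02,"z":0.11,"jaw":1}
    - {"wx":0,"wy":0,"wz":0,"x":-0.1,"y":-0.03,"z":0.14,"jaw":1}
    - {"wx":0,"wy":0,"wz":0,"x":-0.12,"y":-0.04,"z":0.16,"jaw":1}

```text
time: 7.08
position: [0.6338, 0.1407, 0.0683]
orientation: [2.855, 0.713, 0.993]
ft_force: [-2.1, -0.4, 4.4]
grip_width: -0.002
grasp_force: 2.4
```

Contact. Next: press about 1 mm more, then start dragging.

Emit:
carry_out:
  plan:
    - {"wx":0,"wy":0,"wz":0,"x":-0.06,"y":-0.02,"z":0.08,"jaw":1}
    - {"wx":0,"wy":0,"wz":0,"x":-0.21,"y":-0.06,"z":-0.04,"jaw":1}
    - {"wx":0,"wy":0,"wz":0,"x":-0.36,"y":-0.11,"z":-0.16,"jaw":1}
    - {"wx":0,"wy":0,"wz":0,"x":-0.59,"y":-0.18,"z":-0.34,"jaw":1}
    - {"wx":0,"wy":0,"wz":0,"x":-0.82,"y":-0.25,"z":-0.52,"jaw":1}

```text
time: 7.7
position: [0.6247, 0.1392, 0.0682]
orientation: [2.854, 0.713, 0.995]
ft_force: [2.6, 0.3, 6.1]
grip_width: -0.003
grasp_force: 2.9
```

```bash
cat >> h.py <<'E'
def rep():
    s=get_state();print(s["time"],s["joints"].round(2),s["ft_force"].round(1),(S.T@(s["position"]-O)).round(4))
    R0=Ro.from_rotvec(s["orientation"])
    for d in([0,0,-1],[-1,0,0]):print(d,R0.inv().apply(S@np.array(d)).round(3))
def look():
    im=get_image("top").copy();m=mask(im,"orange");cs,_=cv2.findContours(m[190:262,255:305],0,2);k=np.vstack([c for c in cs if len(c)>4])[:,0]+[255,190]
    w=np.array([S.T@(ray("top",u,.063)-O) for u in k]);print("front x of strip",np.sort(w[:,0])[:4].round(4),"y",w[:,1].min().round(3),w[:,1].max().round(3));return im
E
python3 - <<'E'
from h import *
rep();look()
E
```

```text
7.7 [-0.    0.23 -0.36  2.16  0.98  0.2  -2.32] [2.6 0.3 6.1] [0.0656 0.0697 0.0682]
[0, 0, -1] [-0.581 -0.18   0.794]
[-1, 0, 0] [-0.759 -0.232 -0.608]
front x of strip [0.0662 0.0666 0.0672 0.0723] y 0.053 0.087
```

Emit:
carry_out:
  plan:
    - {"wx":0,"wy":0,"wz":-0.03,"x":-0.3,"y":-0.09,"z":-0.25,"jaw":1}
    - {"wx":0,"wy":0,"wz":-0.06,"x":-0.61,"y":-0.18,"z":-0.49,"jaw":1}
    - {"wx":0,"wy":0,"wz":-0.09,"x":-0.91,"y":-0.28,"z":-0.74,"jaw":1}
    - {"wx":0,"wy":0,"wz":-0.12,"x":-1.22,"y":-0.37,"z":-0.99,"jaw":1}
    - {"wx":0,"wy":0,"wz":-0.15,"x":-1.52,"y":-0.46,"z":-1.23,"jaw":1}

```text
time: 8.38
position: [0.605, 0.1355, 0.0684]
orientation: [2.751, 0.913, 0.974]
ft_force: [2.2, 1.0, 5.5]
grip_width: 0.001
grasp_force: 2.8
```

```bash
python3 - <<'E'
from h import *
rep();im=look();cv2.imwrite("pics/d1.png",cv2.resize(im[180:270,240:340,::-1],None,fx=4,fy=4))
im=get_image("scene");cv2.imwrite("pics/d2.png",cv2.resize(im[180:270,290:390,::-1],None,fx=4,fy=4))
cv2.imwrite("pics/d.png",cv2.hconcat([cv2.imread("pics/d1.png"),cv2.imread("pics/d2.png")]))
E
```

```text
8.375 [ 0.02  0.19 -0.38  2.21  1.01  0.19 -2.21] [2.2 1.  5.5] [0.0455 0.0699 0.0684]
[0, 0, -1] [-0.547 -0.265  0.794]
[-1, 0, 0] [-0.715 -0.344 -0.608]
front x of strip [0.0514 0.0526 0.0561 0.0575] y 0.053 0.087
```

View pics/d.png

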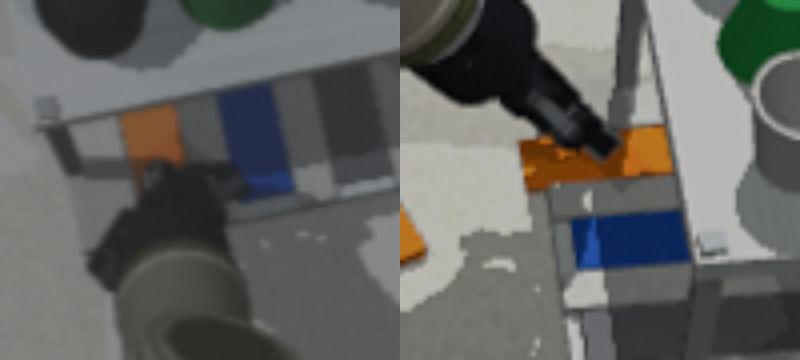

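The strip follows: in the scene half its front is at (523,165), past the deck edge near (548,190). I drag another 2.3 cm.

Emit:
carry_out:
  plan:
    - {"wx":0,"wy":0,"wz":-0.03,"x":-0.33,"y":-0.16,"z":-0.28,"jaw":1}
    - {"wx":0,"wy":0,"wz":-0.06,"x":-0.65,"y":-0.31,"z":-0.57,"jaw":1}
    - {"wx":0,"wy":0,"wz":-0.09,"x":-0.98,"y":-0.47,"z":-0.86,"jaw":1}
    - {"wx":0,"wy":0,"wz":-0.12,"x":-1.3,"y":-0.63,"z":-1.14,"jaw":1}
    - {"wx":0,"wy":0,"wz":-0.15,"x":-1.63,"y":-0.78,"z":-1.43,"jaw":1}

```text
time: 9.1
position: [0.5819, 0.1312, 0.0684]
orientation: [2.636, 1.102, 0.947]
ft_force: [2.2, 2.8, 4.8]
grip_width: -0.002
grasp_force: 2.7
```

```bash
python3 - <<'E'
from h import *
rep()
im=get_image("scene").copy();m=mask(im,"orange")[190:260,315:372];k=np.argwhere(m>0)[:,::-1]+[315,190]
w=np.array([S.T@(ray("scene",u,.063)-O) for u in k]);w=w[w[:,0]>-.08];print("front",np.sort(w[:,0])[[0,3,8,15,30]],w[:,1].min(),w[:,1].max())
E
```

```text
9.1 [ 0.04  0.15 -0.41  2.26  1.02  0.18 -2.09] [2.2 2.8 4.8] [0.0221 0.0701 0.0684]
[0, 0, -1] [-0.501 -0.344  0.794]
[-1, 0, 0] [-0.656 -0.448 -0.608]
front [-0.02693392 -0.0259658  -0.02434319 -0.02333679 -0.01975545] 0.042213509401740124 0.08550204118287284
```

Emit:
carry_out:
  plan:
    - {"wx":0,"wy":0,"wz":0,"x":0.25,"y":0.17,"z":-0.4,"jaw":1}
    - {"wx":0,"wy":0,"wz":0,"x":1,"y":0.7,"z":-1.6,"jaw":1}
    - {"wx":0,"wy":0,"wz":0,"x":1,"y":0.7,"z":-4.5,"jaw":1}
    - {"wx":0,"wy":-0.1,"wz":0.1,"x":1,"y":0.7,"z":-8,"jaw":1}
    - {"wx":0,"wy":-0.2,"wz":0.2,"x":1,"y":0.7,"z":-12,"jaw":1}

```text
time: 9.78
position: [0.5171, 0.118, 0.1698]
orientation: [2.812, 0.799, 0.681]
ft_force: [1.3, -0.4, -0.5]
grip_width: 0.002
grasp_force: 0.0
```

```bash
python3 - <<'E'
from h import *
rep();go(shelf(-.13,0,.25),Rt(yaw,0))
E
```

```text
9.775 [ 0.26 -0.11 -0.66  2.15  0.21  0.65 -1.57] [ 1.3 -0.4 -0.5] [-0.044   0.0694  0.1698]
[0, 0, -1] [-0.386 -0.251  0.888]
[-1, 0, 0] [-0.843 -0.294 -0.45 ]
shift cm [ -6.75   5.89 -10.31] turn [ 0.185 -0.444  0.355]
```

Emit:
carry_out:
  plan:
    - {"wx":0.05,"wy":-0.1,"wz":0.08,"x":-1.5,"y":1.2,"z":-2.5,"jaw":1}
    - {"wx":0.09,"wy":-0.2,"wz":0.16,"x":-3,"y":2.4,"z":-5,"jaw":0.8}
    - {"wx":0.13,"wy":-0.3,"wz":0.25,"x":-4.5,"y":4,"z":-7.5,"jaw":0.6}
    - {"wx":0.17,"wy":-0.4,"wz":0.32,"x":-6,"y":5,"z":-9.5,"jaw":0.3}
    - {"wx":0.185,"wy":-0.444,"wz":0.355,"x":-6.75,"y":5.9,"z":-10.3,"jaw":0.3}

```text
time: 10.4
position: [0.4477, 0.0326, 0.2502]
orientation: [-3.127, -0.302, -0.004]
ft_force: [0.7, 0.8, 0.6]
grip_width: 0.7
grasp_force: 0.0
```

```bash
python3 - <<'E'
from h import *
rep();print(get_state()["grip_width"])
im=look();cv2.imwrite("pics/e1.png",cv2.resize(im[180:270,240:340,::-1],None,fx=4,fy=4))
im=get_image("scene").copy();cv2.imwrite("pics/e2.png",cv2.resize(im[180:270,290:390,::-1],None,fx=4,fy=4))
cv2.imwrite("pics/e.png",cv2.hconcat([cv2.imread("pics/e1.png"),cv2.imread("pics/e2.png")]))
E
```

```text
10.4 [ 0.35 -0.05 -0.5   1.85 -0.02  1.33 -1.52] [0.7 0.8 0.6] [-0.1285 -0.0011  0.2502]
[0, 0, -1] [-0.002 -0.     1.   ]
[-1, 0, 0] [-1.    -0.001 -0.002]
0.6999420916680887
front x of strip [-0.0356 -0.0354 -0.0336 -0.0332] y 0.051 0.086
```

View pics/e.png

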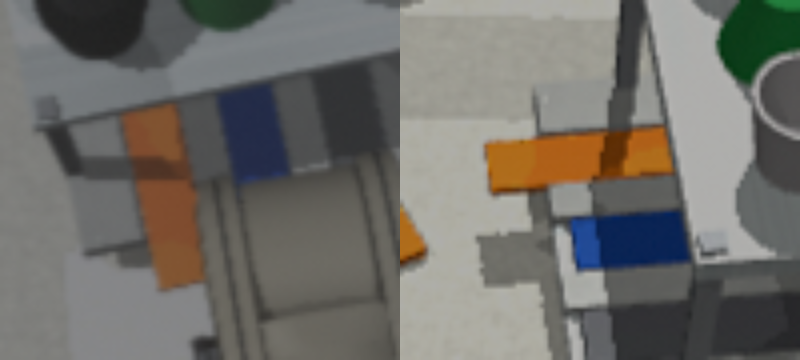

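The strip now sticks out about 36 mm. In the left crop its front corners are at (160,290) and (204,280). Next is the pinch across the overhanging end.

```bash
python3 - <<'E'
from h import *
for c in((160,290),(204,280)):print(S.T@(ray("top",(c[0]/4+240,c[1]/4+180),.063)-O))
R=Rt(yaw,.2);a=shelf(-.019,.0695,.15);go(a,R);go(shelf(-.019,.0695,.051),R,a,R)
E
```

```text
[-0.03992708  0.0866909   0.063     ]
[-0.03962009  0.05514679  0.063     ]
shift cm [10.88 -7.11 10.  ] turn [0.001 0.196 0.001]
shift cm [-1.97 -0.    9.7 ] turn [0. 0. 0.]
```

Emit:
carry_out:
  plan:
    - {"wx":0,"wy":0.08,"wz":0,"x":2,"y":-3,"z":1,"jaw":0.3}
    - {"wx":0,"wy":0.15,"wz":0,"x":5,"y":-5.5,"z":3,"jaw":0.3}
    - {"wx":0,"wy":0.2,"wz":0,"x":8,"y":-7.1,"z":6,"jaw":0.3}
    - {"wx":0,"wy":0.2,"wz":0,"x":10.9,"y":-7.1,"z":9,"jaw":0.3}
    - {"wx":0,"wy":0.2,"wz":0,"x":10.9,"y":-7.1,"z":10,"jaw":0.3}

```text
time: 11.12
position: [0.541, 0.1254, 0.1476]
orientation: [-3.091, -0.307, -0.314]
ft_force: [-0.6, 0.5, 0.1]
grip_width: 0.699
grasp_force: 0.0
```

```bash
python3 - <<'E'
from h import *
rep();go(shelf(-.019,.0695,.051),Rt(yaw,.2))
E
```

```text
11.125 [ 0.24  0.15 -0.6   1.91  0.15  0.92 -1.8 ] [-0.6  0.5  0.1] [-0.0192  0.0721  0.1476]
[0, 0, -1] [-0.201 -0.     0.98 ]
[-1, 0, 0] [-0.98  -0.006 -0.201]
shift cm [-1.93  0.26  9.46] turn [-0.001 -0.002  0.006]
```

Emit:
carry_out:
  plan:
    - {"wx":0,"wy":0,"wz":0,"x":-0.5,"y":0.2,"z":2.4,"jaw":0.3}
    - {"wx":0,"wy":0,"wz":0,"x":-1,"y":0.25,"z":4.9,"jaw":0.3}
    - {"wx":0,"wy":0,"wz":0,"x":-1.45,"y":0.25,"z":7.2,"jaw":0.3}
    - {"wx":0,"wy":0,"wz":0,"x":-1.75,"y":0.25,"z":8.6,"jaw":0.3}
    - {"wx":0,"wy":0,"wz":0,"x":-1.93,"y":0.25,"z":9.45,"jaw":0.3}

```text
time: 11.75
position: [0.5424, 0.1221, 0.0537]
orientation: [-3.092, -0.304, -0.319]
ft_force: [0.8, 1.0, 0.6]
grip_width: 0.702
grasp_force: 0.0
```

Emit:
carry_out:
  plan:
    - {"wx":0,"wy":0,"wz":0,"x":0,"y":0,"z":0,"jaw":0.4}
    - {"wx":0,"wy":0,"wz":0,"x":0,"y":0,"z":0,"jaw":0.5}
    - {"wx":0,"wy":0,"wz":0,"x":0,"y":0,"z":0,"jaw":0.6}
    - {"wx":0,"wy":0,"wz":0,"x":0,"y":0,"z":0,"jaw":0.7}
    - {"wx":0,"wy":0,"wz":0,"x":0,"y":0,"z":0,"jaw":0.8}
  force: 50

```text
time: 12.38
position: [0.5435, 0.1221, 0.0549]
orientation: [-3.091, -0.303, -0.321]
ft_force: [-1.4, -0.5, 6.9]
grip_width: 0.454
grasp_force: 49.9
```

```bash
python3 - <<'E'
from h import *
rep();s=get_state();print(s["grip_width"],s["grasp_force"]);a=get_image("top");b=get_image("scene")
cv2.imwrite("pics/f.png",cv2.hconcat([cv2.resize(a[180:270,240:340,::-1],None,fx=4,fy=4),cv2.resize(b[180:270,290:390,::-1],None,fx=4,fy=4)]))
E
```

```text
12.375 [ 0.2   0.28 -0.57  1.99  0.27  0.73 -1.9 ] [-1.4 -0.5  6.9] [-0.0174  0.0685  0.0549]
[0, 0, -1] [-0.205 -0.001  0.979]
[-1, 0, 0] [-0.979 -0.003 -0.205]
0.45408637616539516 49.85720336437225
```

View pics/f.png

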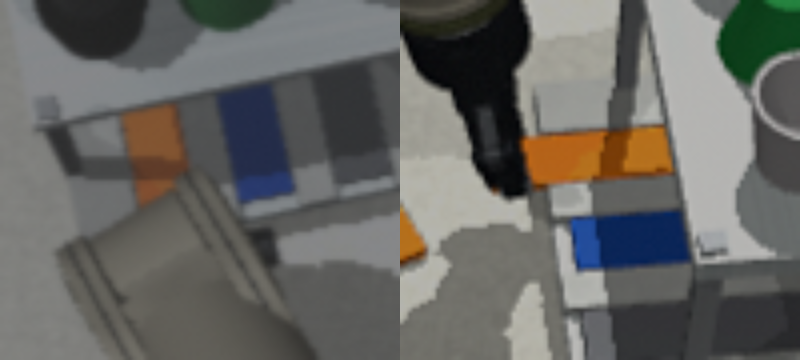

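The opening of 0.454 (38.6 mm) at 50 N shows the strip is held across its width. The scene half shows the fingers over its end at (505,180). Now a small lift, then pull out.

Emit:
carry_out:
  plan:
    - {"wx":0,"wy":0,"wz":0,"x":0.1,"y":0,"z":-0.5,"jaw":0.8}
    - {"wx":0,"wy":0,"wz":0,"x":0.2,"y":0,"z":-1,"jaw":0.8}
    - {"wx":0,"wy":0,"wz":0,"x":0.3,"y":0,"z":-1.5,"jaw":0.8}
    - {"wx":0,"wy":0,"wz":0,"x":0.4,"y":0,"z":-2,"jaw":0.8}
    - {"wx":0,"wy":0,"wz":0,"x":0.5,"y":0,"z":-2.5,"jaw":0.8}

```text
time: 13.1
position: [0.5426, 0.1219, 0.08]
orientation: [-3.092, -0.303, -0.319]
ft_force: [-0.5, -0.2, -0.5]
grip_width: 0.447
grasp_force: 50.1
```

```bash
python3 - <<'E'
from h import *
rep();s=get_state();print(s["grip_width"],s["grasp_force"]);b=get_image("scene")
cv2.imwrite("pics/g.png",cv2.resize(b[170:270,290:390,::-1],None,fx=4,fy=4))
E
```

```text
13.1 [ 0.21  0.24 -0.58  1.97  0.23  0.78 -1.87] [-0.5 -0.2 -0.5] [-0.0182  0.0684  0.08  ]
[0, 0, -1] [-0.204 -0.001  0.979]
[-1, 0, 0] [-0.979 -0.003 -0.204]
0.44734334370564816 50.14462172985077
```

View pics/g.png

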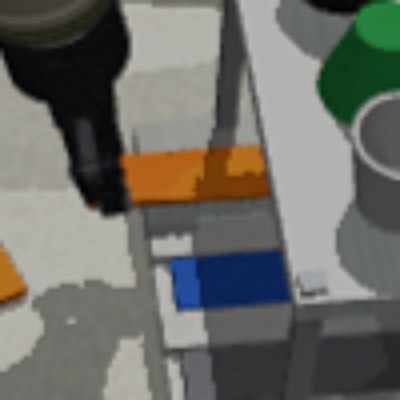

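Lifted level and held. Next: pull back 10 cm, rise, then carry to the tray keeping the lean, since the strip is level at this lean.

Emit:
carry_out:
  plan:
    - {"wx":0,"wy":0,"wz":0,"x":-1.5,"y":0,"z":-0.6,"jaw":0.8}
    - {"wx":0,"wy":0,"wz":0,"x":-4,"y":0,"z":-1.1,"jaw":0.8}
    - {"wx":0,"wy":0,"wz":0,"x":-6.5,"y":0,"z":-1.6,"jaw":0.8}
    - {"wx":0,"wy":0,"wz":0,"x":-9,"y":0,"z":-2.2,"jaw":0.8}
    - {"wx":0,"wy":0,"wz":0,"x":-11,"y":0,"z":-2.5,"jaw":0.8}

```text
time: 13.78
position: [0.4311, 0.0997, 0.0817]
orientation: [-3.092, -0.303, -0.319]
ft_force: [1.0, -0.3, 0.0]
grip_width: 0.447
grasp_force: 50.2
```

Emit:
carry_out:
  plan:
    - {"wx":0,"wy":0,"wz":0,"x":0.2,"y":0,"z":-1.3,"jaw":0.8}
    - {"wx":0,"wy":0,"wz":0,"x":0.6,"y":0,"z":-3.2,"jaw":0.8}
    - {"wx":0,"wy":0,"wz":0,"x":1,"y":0,"z":-5.2,"jaw":0.8}
    - {"wx":0,"wy":0,"wz":0,"x":1.4,"y":0,"z":-7,"jaw":0.8}
    - {"wx":0,"wy":0,"wz":0,"x":1.6,"y":0,"z":-8,"jaw":0.8}

```text
time: 14.4
position: [0.4325, 0.1004, 0.1652]
orientation: [-3.091, -0.303, -0.323]
ft_force: [0.1, 0.9, -1.2]
grip_width: 0.447
grasp_force: 50.2
```

```bash
python3 - <<'E'
from h import *
rep();s=get_state();print(s["position"],s["grip_width"],s["grasp_force"])
y=np.radians(-34);T=np.array([.447,-.2257,0])
p0=s["position"];R0=Ro.from_rotvec(s["orientation"])
for f in(.25,.5,.75,1):
  R=Rt(yaw+(y-yaw)*f,.205);p=p0+(T+[0,0,.12]-p0)*f+[.04*(1-abs(2*f-1)),0,0];print(f);go(p,R)
E
```

```text
14.4 [ 0.3  -0.16 -0.59  2.13 -0.09  0.94 -1.63] [ 0.1  0.9 -1.2] [-0.1304  0.0683  0.1652]
[0, 0, -1] [-0.206 -0.001  0.978]
[-1, 0, 0] [-0.978 -0.003 -0.206]
[0.43254354 0.10036285 0.16515312] 0.4466385350674166 50.24543881416321
0.25
shift cm [0.48 8.45 1.27] turn [-0.04  -0.003  0.196]
0.5
shift cm [ 0.96 16.91  2.53] turn [-0.08  -0.003  0.388]
0.75
shift cm [-2.39 24.58  2.99] turn [-0.12  -0.003  0.58 ]
1
shift cm [-5.75 32.26  3.45] turn [-0.16  -0.003  0.772]
```

Emit:
carry_out:
  plan:
    - {"wx":-0.015,"wy":0,"wz":0.07,"x":0.2,"y":3,"z":0.4,"jaw":0.8}
    - {"wx":-0.03,"wy":0,"wz":0.15,"x":0.4,"y":6.5,"z":0.9,"jaw":0.8}
    - {"wx":-0.05,"wy":0,"wz":0.23,"x":0.6,"y":10,"z":1.5,"jaw":0.8}
    - {"wx":-0.065,"wy":0,"wz":0.31,"x":0.8,"y":13.5,"z":2,"jaw":0.8}
    - {"wx":-0.08,"wy":0,"wz":0.39,"x":1,"y":17,"z":2.5,"jaw":0.8}

```text
time: 15.02
position: [0.4794, -0.0666, 0.1404]
orientation: [3.087, -0.324, 0.318]
ft_force: [1.2, 0.6, -0.4]
grip_width: 0.449
grasp_force: 50.2
```

```bash
python3 - <<'E'
from h import *
s=get_state();print(s["joints"].round(2),s["position"],s["grip_width"],s["grasp_force"])
go([.447,-.2257,.12],Rt(np.radians(-34),.205))
E
```

```text
[ 0.47 -0.03 -0.44  2.08  0.03  0.88 -1.77] [ 0.47935627 -0.0666302   0.14035184] 0.4491315996903018 50.24008870124817
shift cm [-0.28 16.23  2.02] turn [-0.079 -0.     0.376]
```

Emit:
carry_out:
  plan:
    - {"wx":-0.015,"wy":0,"wz":0.08,"x":0,"y":3.5,"z":0.3,"jaw":0.8}
    - {"wx":-0.03,"wy":0,"wz":0.16,"x":-0.1,"y":7,"z":0.7,"jaw":0.8}
    - {"wx":-0.05,"wy":0,"wz":0.25,"x":-0.2,"y":10.5,"z":1.2,"jaw":0.8}
    - {"wx":-0.07,"wy":0,"wz":0.33,"x":-0.3,"y":14,"z":1.7,"jaw":0.8}
    - {"wx":-0.08,"wy":0,"wz":0.376,"x":-0.3,"y":16.2,"z":2,"jaw":0.8}

```text
time: 15.65
position: [0.4466, -0.2251, 0.1204]
orientation: [2.932, -0.894, 0.302]
ft_force: [-0.8, 0.6, -0.4]
grip_width: 0.447
grasp_force: 50.2
```

```bash
python3 - <<'E'
from h import *
s=get_state();print(s["joints"].round(2),s["position"],s["grip_width"],s["grasp_force"])
R=Rt(np.radians(-34),.205);go([.447,-.2257,.04],R);go([.447,-.2257,.007],R)
b=get_image("scene");cv2.imwrite("pics/k.png",cv2.resize(b[280:450,200:400,::-1],None,fx=3,fy=3))
E
```

```text
[ 0.62  0.03 -0.29  2.08  0.08  0.84 -1.87] [ 0.44660521 -0.22505167  0.12037371] 0.4469131159017483 50.242576003074646
shift cm [-1.57  0.02  7.88] turn [ 0.001 -0.001  0.002]
shift cm [-2.250e+00  1.000e-02  1.111e+01] turn [ 0.001 -0.001  0.002]
```

View pics/k.png

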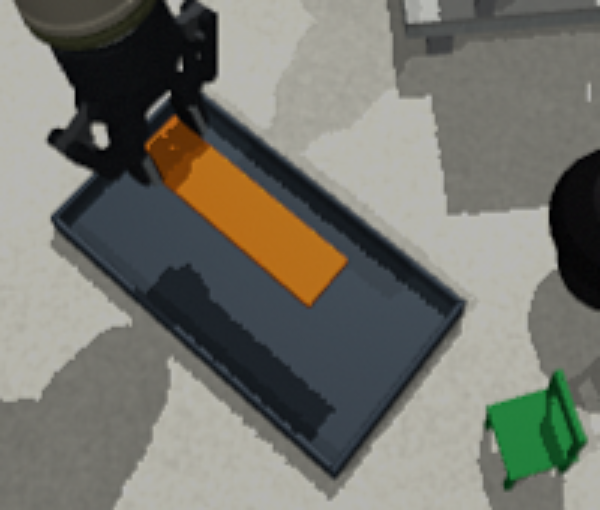

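The strip is held over the tray, parallel to it (strip from (175,140) to (330,285) in the crop). Lowering.

Emit:
carry_out:
  plan:
    - {"wx":0,"wy":0,"wz":0,"x":-0.4,"y":0,"z":2,"jaw":0.8}
    - {"wx":0,"wy":0,"wz":0,"x":-0.9,"y":0,"z":4.5,"jaw":0.8}
    - {"wx":0,"wy":0,"wz":0,"x":-1.4,"y":0,"z":7,"jaw":0.8}
    - {"wx":0,"wy":0,"wz":0,"x":-1.7,"y":0,"z":8.5,"jaw":0.8}
    - {"wx":0,"wy":0,"wz":0,"x":-1.95,"y":0,"z":9.7,"jaw":0.8}

```text
time: 16.32
position: [0.4482, -0.2233, 0.0213]
orientation: [2.935, -0.887, 0.303]
ft_force: [-0.9, -0.4, -0.7]
grip_width: 0.452
grasp_force: 50.3
```

Emit:
carry_out:
  plan:
    - {"wx":0,"wy":0,"wz":0,"x":-0.06,"y":0,"z":0.3,"jaw":0.8}
    - {"wx":0,"wy":0,"wz":0,"x":-0.12,"y":0,"z":0.6,"jaw":0.8}
    - {"wx":0,"wy":0,"wz":0,"x":-0.18,"y":0,"z":0.9,"jaw":0.8}
    - {"wx":0,"wy":0,"wz":0,"x":-0.24,"y":0,"z":1.2,"jaw":0.8}
    - {"wx":0,"wy":0,"wz":0,"x":-0.27,"y":0,"z":1.3,"jaw":0.8}

```text
time: 16.95
position: [0.4479, -0.2234, 0.0085]
orientation: [2.935, -0.887, 0.303]
ft_force: [0.1, 0.5, 0.2]
grip_width: 0.45
grasp_force: 50.3
```

Down another 2–3 mm to touch, then release.

Emit:
carry_out:
  plan:
    - {"wx":0,"wy":0,"wz":0,"x":-0.02,"y":0,"z":0.08,"jaw":0.8}
    - {"wx":0,"wy":0,"wz":0,"x":-0.03,"y":0,"z":0.16,"jaw":0.8}
    - {"wx":0,"wy":0,"wz":0,"x":-0.05,"y":0,"z":0.24,"jaw":0.8}
    - {"wx":0,"wy":0,"wz":0,"x":-0.06,"y":0,"z":0.3,"jaw":0.8}
    - {"wx":0,"wy":0,"wz":0,"x":-0.06,"y":0,"z":0.3,"jaw":0.8}

```text
time: 17.58
position: [0.448, -0.2234, 0.0056]
orientation: [2.935, -0.887, 0.303]
ft_force: [0.4, -0.6, -0.6]
grip_width: 0.448
grasp_force: 50.8
```

Emit:
carry_out:
  plan:
    - {"wx":0,"wy":0,"wz":0,"x":-0.01,"y":0,"z":0.06,"jaw":0.8}
    - {"wx":0,"wy":0,"wz":0,"x":-0.02,"y":0,"z":0.1,"jaw":0.8}
    - {"wx":0,"wy":0,"wz":0,"x":-0.03,"y":0,"z":0.15,"jaw":0.8}
    - {"wx":0,"wy":0,"wz":0,"x":-0.03,"y":0,"z":0.15,"jaw":0.8}
    - {"wx":0,"wy":0,"wz":0,"x":-0.03,"y":0,"z":0.15,"jaw":0.8}

```text
time: 18.2
position: [0.4482, -0.2235, 0.0052]
orientation: [2.934, -0.887, 0.303]
ft_force: [-10.9, 5.4, 24.7]
grip_width: 0.446
grasp_force: 58.3
```

Emit:
carry_out:
  plan:
    - {"wx":0,"wy":0,"wz":0,"x":0.02,"y":0,"z":-0.1,"jaw":0.8}
    - {"wx":0,"wy":0,"wz":0,"x":0.02,"y":0,"z":-0.1,"jaw":0.5}
    - {"wx":0,"wy":0,"wz":0,"x":0.02,"y":0,"z":-0.1,"jaw":0.4}
    - {"wx":0,"wy":0,"wz":0,"x":0.02,"y":0,"z":-0.1,"jaw":0.3}
    - {"wx":0,"wy":0,"wz":0,"x":0.02,"y":0,"z":-0.1,"jaw":0.3}

```text
time: 18.82
position: [0.448, -0.2234, 0.0049]
orientation: [2.935, -0.887, 0.303]
ft_force: [-0.2, 0.1, 0.1]
grip_width: 0.704
grasp_force: 0.0
```

Emit:
carry_out:
  plan:
    - {"wx":0,"wy":0,"wz":0,"x":0.1,"y":0,"z":-0.8,"jaw":0.3}
    - {"wx":0,"wy":0,"wz":0,"x":0.2,"y":0,"z":-2.5,"jaw":0.3}
    - {"wx":0,"wy":0,"wz":0,"x":0.2,"y":0,"z":-5.5,"jaw":0.3}
    - {"wx":0,"wy":0,"wz":0,"x":0,"y":0,"z":-10,"jaw":0.3}
    - {"wx":0,"wy":0,"wz":0,"x":0,"y":0,"z":-15,"jaw":0.3}

```text
time: 19.45
position: [0.4219, -0.2057, 0.1533]
orientation: [2.935, -0.887, 0.302]
ft_force: [1.2, -0.9, -0.5]
grip_width: 0.7
grasp_force: 0.0
```

```bash
python3 - <<'E'
from h import *
s=get_state();print(s["position"],s["grip_width"],s["ft_force"])
b=get_image("scene");cv2.imwrite("pics/z.png",b[100:480,130:530,::-1])
E
```

```text
[ 0.42188753 -0.20568441  0.15334939] 0.6995975867782872 [ 1.19614249 -0.94531596 -0.5256073 ]
```

View pics/z.png

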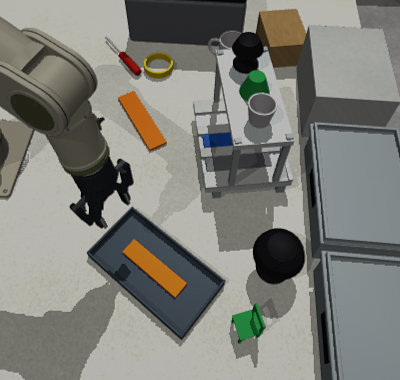

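The strip lies flat in the tray at (155,268) in the crop. The gripper is clear of it, and the blue strip and the bystanders are where they were. Handing in.

```bash
python3 -c "
from station import order;print(order.hand_in())"
```

```text
the job is handed in; nothing more can be done
None
```

I slid the orange strip out until it stuck out a bit under 4 cm past the shelf edge, pinched it by that end and laid it flat in the dark grey tray. The job is handed in at about 19.5 s on the robot's clock, with no sign of a drop or of anything else being moved.

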